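# Hold the pump cover shut on its dowels

## Robot

A 6-joint arm with a two-finger parallel gripper is mounted at the origin on the work surface. World frame = base frame: x ahead of the robot, y to its left, z up, the work surface at z = 0. Lengths are in m, angles in rad, forces in N, time in s.
With the tool pointing down it reaches from about 0.3 to 0.875 m from the base axis. Payload 6.4 kg.
Tool frame: the origin (TCP) lies midway between the tips of the shut fingers; the grasp point (between the pads) lies 19 mm behind it (ctrl.pinch_z is the distance from the TCP to the grasp point, in m); z points along the fingers, y is the line along which they close (so a half turn about z gives the same grasp; the last joint's range is limited). The gripper opens to 85 mm and grips with 20 to 120 N. Pads are 22 mm wide; open, the fingers measure 114 mm over their backs; the gripper's body (76 mm by 85 mm) begins 54 mm behind the grasp point. The pads swing forward as they close: fully open they stand 13 mm farther back than shut.
Start: joints at [1.018, 0.181, 1.607, -0, 1.354, -0.206], TCP at [0.195, 0.541, 0.231] pointing down, gripper open.
Joint ranges: [-2.99, 2.99], [-0.89, 2.07], [0.3, 2.58], [-1.14, 4.28], [0, 2.63], [-3.12, 3.12]. Speed limits (rad/s): [2.57, 2.57, 3.01, 3.14, 3.14, 3.14].

## Interface

Orientations are given as a unit quaternion [w, x, y, z].
In Python, from bench import ctrl gives the robot as it stands.
- The arm moves only by the tool apply_moves, never from a script. Its argument "moves" is a list of rows, each an object with "jaw": the opening, from 0 (shut) to 1 (fully open); "offset": the shift along the tool's x, y, z in mm, a list of three; "rot": the turn, a rotation vector about the tool's x, y, z in degrees, a list of three. In form: [{"jaw": jaw, "offset": [dx, dy, dz], "rot": [ax, ay, az]}, ...]. A call has exactly 5 rows; each row shifts and turns the commanded pose from where the row before left it, along the tool's axes as they then stand; what a row does not reach is not made up. A row lasts 1/8 s, in which the tool goes at most 62.5 mm and 10.7 degrees, less where a joint would pass 70% of its speed; a pose out of reach is approached as far as the arm can. A call is refused whole if a number of a shift passes 62.5 or a number of a turn 10.7, either way. A call with a gripper value outside its range is refused whole. The fingers move at their own pace and stop on an object; the grip force is fixed at half the most. Time passes only in rows, so rows that do not move let the fingers close, or fill a call up. It gives the time, the measured TCP pose, the force, the opening and the grip force at its end, in the units of the state.
- ctrl.get_obs(): the state, without advancing time (a new reading comes with each control period).
- ctrl.camera(name): name is "scene" or "top" or "wrist"; returns (picture, depth): 384x512x3 uint8, red, green, blue; 384x512 float32, m along the optical axis (not along the pixel's ray), 0 where there is no reading.
- ctrl.camera_params(name): a dict with "K" (3x3 intrinsics, pixels), "cam_to_world" (4x4, takes a point from camera to world coordinates); the wrist camera has in their place "mount" (4x4, takes a point from camera to tool coordinates, whose origin is the TCP and whose axes are the flange's). Camera axes: x right, y down, z forward; pixel columns grow to the right and rows downward; lengths in m; the calibration is good to about 2 mm. A picture is of the moment at which its call begins: read the wrist's pose just before it. camera_params takes no time and is no camera call.
- ctrl.hand_in(): hands the job in; it is judged then, once.
Trained networks look in the newest picture that a camera, given by its name, has taken for a name from the list of things; names that differ only in an ending like _2 or _b are one class to them, and where a whole thing is asked for, a point or a joint stands for the part that bears it (a point fixed in the world has none). Each returns a list of dicts, best first, with "score" (0 to 1); they miss things now and then, are a little off and sometimes report something else, mostly with a low value. They report only what shows in the picture. A call takes as long as a camera call. They do not tell look-alikes from the thing itself.
- ctrl.outline_of(camera, target): "region" (384x512 bool, what is visible of it) and "position" ([column, row] in pixels, amid what is visible of it).
The state is a dict: "time_s": time; "q": joint angles; "dq": joint speeds; "joint_efforts": joint torques, N m; "eef_pos": TCP position; "eef_rot": TCP orientation; "wrist_force": force on the tool from outside, world axes, zero at the start; "torque": the same for the moment, N m; "opening": opening from 0.0 (shut) to 1.0 (fully open); "grasp_force": force on a finger pad.
Only numpy, scipy, OpenCV 4.12 (cv2) and the standard library are available. Lean on these libraries where they do the work, as an engineer would, in place of code of your own. Each camera call takes 0.05 s, during which the arm holds its last target. There are 200 camera calls.

## Task

Pick up the loose aluminium pump cover and fit it on the two dowels of the blue pump housing, matching the large hole to the large dowel, so that the yellow marks come together. Press it down against the spring plunger until the two faces are flush all round, and finish while still holding it pressed shut, as if a mate were about to start the screws. Leave the jar, the screwdriver and the wrench where they are.

Things in the scene. Friction and masses are not known exactly. Their poses are not given: they have to be found in the camera images.
- cover: loose upper half of the pump housing, bare aluminium, 0.4 to 0.6 kg, lying flat, right side up. Flange 80 (x) x 130 (y) x 16 (z) mm with a holding boss on its middle. Two round holes right through it: 13.5 mm wide at y = +48, 9.5 mm at y = -48 mm (x = 0). 16 mm yellow dot on top at x = -28, y = +54 mm, by the large hole. Origin: centre of the underside, the mating face; z up
- boss_top (a point): centre of the top of the cover's boss, a plain block 30 (x) x 40 (y) mm that stands 36 mm above the flange's top; this point is 52 mm above the cover's underside. Axes as the cover's
- large_hole (a point): centre of the cover's large hole, 13.5 mm wide, at the underside
- base: fixed lower half of the pump housing: blue block 80 (x) x 130 (y) x 40 mm with a bare machined top, bolted on a dark steel plate 100 x 170 x 12 mm. Origin: centre of the plate's underside, on the bench; z up, y towards the large dowel. A 16 mm yellow dot on top at x = -28, y = +54 mm marks the large-dowel end
- base_face (a point): centre of the housing's mating face, 52 mm above the bench; axes as base. The dowels stand 22 mm above the face at y = +48 (large) and -48 mm (small). A brass spring plunger 24 mm wide stands 8 mm above the face here. The cover belongs with its origin on this point and its axes parallel to these; turned half round it does not go on
- large_dowel (a point): tip of the large dowel: 12 mm thick, 22 mm above the mating face; the top 8 mm taper to 5 mm
- small_dowel (a point): tip of the small dowel: 8 mm thick, 22 mm above the mating face; the top 8 mm taper to 3 mm
- plunger (a joint): travel of the spring plunger in m: 0 = up, 8 mm above the mating face; 0.008 = pushed level with it (stop at 0.010). The spring pushes up with 7.5 N at 0 and 14.5 N at 0.008, so the cover's weight alone (4 to 6 N) leaves it 8 mm off the face, and a cover let go rises again; some 9 to 11 N of push makes it flush
- jar: small closed amber glass jar, 48 mm wide, 65 mm tall, between the two housing halves; stays where it is. Origin: centre of its underside
- screwdriver: screwdriver with a red handle, 200 mm long, lying beyond the work; stays where it is. Origin: middle of its length, on the bench; x along it to the tip
- wrench: steel open-ended wrench, 180 mm long, lying beyond the work; stays where it is. Origin: middle of its length, on the bench; x along it to the jaw
There are look-alikes about, which are no part of the job. Leave any green or turquoise look-alike of the cover alone.

How it is judged:
At the end, for the whole second after the job is handed in: the cover sits on both dowels, large hole on large dowel: underside within 2 mm of the mating face, 3 mm sideways (large hole 4 mm), 0.025 rad from parallel, 0.05 rad in turn; still, pressed on the housing with over 8 N, the robot bearing on it with over 2 N, nothing else touching it (z of cover in the frame of base_face between -0.004 and 0.002 m and horizontal distance between cover and base_face below 0.003 m and angle between the z axis of cover and the z axis of base_face, either way round below 0.025 rad and angle between the y axis of cover and the y axis of base_face, either way round below 0.05 rad and horizontal distance between large_hole and large_dowel below 0.004 m and angle between cover's own z axis and vertical below 0.1 rad and contact force between cover and base above 8 N and contact force between any of the fingers, the arm and cover above 2 N and linear speed of cover below 0.02 m/s and contact force between cover and jar below 0.1 N and contact force between cover and screwdriver below 0.1 N and contact force between cover and wrench below 0.1 N); the arm keeps its last pose, push and grip.
It fails at once if the jar is shifted by more than 20 mm (distance of jar from where it was at the start of the episode above 0.02 m).
It fails at once if the screwdriver is shifted by more than 20 mm (distance of screwdriver from where it was at the start of the episode above 0.02 m).
It fails at once if the wrench is shifted by more than 20 mm (distance of wrench from where it was at the start of the episode above 0.02 m).
It also fails if it takes over 38 s, if anything falls off the work surface, if the arm or the gripper's body presses on something with over 40 N, if the wrist force passes 120 N, or if a joint passes its speed limit or range.

## Working session

There is one attempt and no reset: what is moved stays moved. The work goes in short steps, Python scripts to look and compute and a tool call to move; the robot and the scene stay as the last step left them, time stands still between calls to the robot, and variables do not carry over. Pictures are saved under pics/ and viewed, at most 10 in all, crops included, and the job is handed in when it is done.

Besides the shell and the picture viewer there is one more tool, called after ">>>" as a command line: name --argument value ..., lists and objects as JSON in quotes. apply_moves: Moves the arm, as the interface text tells. Its arguments: {"type":"object","properties":{"moves":{"type":"array"}},"required":["moves"]}

```bash
mkdir -p pics; python3 - <<'E'
from bench import ctrl
import cv2,numpy as np
np.set_printoptions(precision=4,suppress=True)
for n in("scene","top"):
    im,d=ctrl.camera(n); np.savez(f"pics/{n}0.npz",im=im,d=d)
    cv2.imwrite(f"pics/{n}0.png",im[:,:,::-1]); p=ctrl.camera_params(n);print(n,p)
print(ctrl.camera_params("wrist"));print(ctrl.get_obs())
a=cv2.imread("pics/scene0.png");b=cv2.imread("pics/top0.png")
cv2.imwrite("pics/both.png",cv2.resize(np.vstack([a,b]),None,fx=.78,fy=.78))
E
```

```text
scene {'K': array([[396.1519,   0.    , 261.4179],
       [  0.    , 396.1519, 191.865 ],
       [  0.    ,   0.    ,   1.    ]]), 'cam_to_world': array([[ 0.6672,  0.618 , -0.4158,  0.9417],
       [ 0.7448, -0.5608,  0.3617, -0.2915],
       [-0.0097, -0.551 , -0.8344,  0.8382],
       [ 0.    ,  0.    ,  0.    ,  1.    ]])}
top {'K': array([[377.7917,   0.    , 252.4565],
       [  0.    , 377.7917, 185.1697],
       [  0.    ,   0.    ,   1.    ]]), 'cam_to_world': array([[-0.023 , -0.9935,  0.1117,  0.4474],
       [-0.9995,  0.0254,  0.0203,  0.0415],
       [-0.023 , -0.1111, -0.9935,  1.0831],
       [ 0.    ,  0.    ,  0.    ,  1.    ]])}
{'K': array([[273.6611,   0.    , 258.379 ],
       [  0.    , 273.6611, 191.9231],
       [  0.    ,   0.    ,   1.    ]]), 'mount': array([[ 0.0006, -0.9585, -0.2851,  0.0728],
       [ 1.    ,  0.0008, -0.0005,  0.0005],
       [ 0.0007, -0.2851,  0.9585, -0.142 ],
       [ 0.    ,  0.    ,  0.    ,  1.    ]])}
{'time_s': 0.1, 'q': array([ 1.0177,  0.1814,  1.6079, -0.    ,  1.3538, -0.2063]), 'dq': array([-0.0007,  0.0005, -0.0034, -0.0009, -0.002 , -0.0001]), 'joint_efforts': array([  0.0003, -44.588 , -35.2238,  -0.0003,   0.0042,   0.    ]), 'eef_pos': array([0.1952, 0.5403, 0.2305]), 'eef_rot': array([-0.0003,  0.1725,  0.985 , -0.0007]), 'wrist_force': array([ 0.1756, -0.123 ,  0.2411]), 'torque': array([ 0.0145,  0.033 , -0.023 ]), 'grasp_force': 0.0, 'opening': 0.9964624948798744}
```

View pics/both.png

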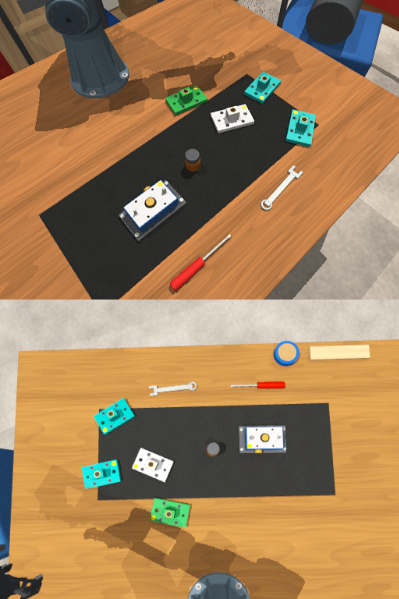

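Scene shows bare cover at top-view full-res pixel (195,209), base at (336,177), jar between at (272,192), look-alikes green/turquoise around the cover.

```bash
cat > h.py <<'E'
import numpy as np,cv2
from scipy.spatial.transform import Rotation as R
from bench import ctrl
np.set_printoptions(precision=4,suppress=True)
def tcp(o):
    T=np.eye(4);w,x,y,z=o["eef_rot"];T[:3,:3]=R.from_quat([x,y,z,w]).as_matrix();T[:3,3]=o["eef_pos"];return T
def pose(n):
    p=ctrl.camera_params(n)
    return p["K"],(p["cam_to_world"] if n!="wrist" else tcp(ctrl.get_obs())@p["mount"])
def cloud(K,T,d):
    v,u=np.indices(d.shape)
    P=np.stack([(u-K[0,2])/K[0,0]*d,(v-K[1,2])/K[1,1]*d,d],-1)
    return P@T[:3,:3].T+T[:3,3]
def yellow(im):
    h=cv2.cvtColor(im,cv2.COLOR_RGB2HSV);return (h[...,0]>20)&(h[...,0]<34)&(h[...,1]>130)&(h[...,2]>120)
def blobs(m,a=4):
    n,_,s,c=cv2.connectedComponentsWithStats(m.astype(np.uint8));return [(c[i],s[i,4]) for i in range(1,n) if s[i,4]>=a]
def rect(P):
    (c,s,a)=cv2.minAreaRect((P[:,:2]*1000).astype(np.float32));return np.array(c),np.array(s),a
E
python3 - <<'E'
from h import *
for n in("top","scene"):
    K,T=pose(n);im,d=ctrl.camera(n);W=cloud(K,T,d)
    for t in("cover","base","jar"):
        for r in ctrl.outline_of(n,t):
            m=r["region"]&(d>0);P=W[m];u,v=map(int,r["position"])
            print(n,t,round(r["score"],2),r["position"],m.sum(),"med",np.median(P,0),"rgb",np.median(im[m],0),"z%",np.percentile(P[:,2],[5,25,50,75,95]))
            if t=="jar":continue
            for lo,hi in((.008,.024),(.044,.060)):
                Q=P[(P[:,2]>lo)&(P[:,2]<hi)]
                if len(Q)>30: print("   z",lo,len(Q),rect(Q))
            k=cv2.dilate(m.astype(np.uint8),np.ones((3,3)))>0
            for c,a in blobs(yellow(im)&k): print("   yel",c,a,W[int(c[1]+.5),int(c[0]+.5)])
im,_=ctrl.camera("top");a=cv2.resize(im[140:250,120:400],None,fx=2.8,fy=2.8,interpolation=2)
im,_=ctrl.camera("scene");b=cv2.resize(im[120:320,130:410],None,fx=1.4,fy=1.4,interpolation=2);b=np.pad(b,((0,0),(0,a.shape[1]-b.shape[1]),(0,0)))
cv2.imwrite("pics/crop1.png",np.vstack([a,b])[:,:,::-1])
E
```

```text
top cover 0.96 [197.6, 214.3] 1363 med [0.4937 0.2224 0.0171] rgb [255. 254. 251.] z% [0.0031 0.0154 0.0171 0.019  0.0534]
   z 0.008 1101 (array([495.3832, 226.6849]), array([130.8526,  79.9989]), 65.98809814453125)
   z 0.044 163 (array([495.2865, 226.5451]), array([39.9495, 29.9207]), 66.83263397216797)
   yel [173.8889 213.2778] 18 [0.4937 0.2874 0.0157]
   yel [195.75 211.5 ] 4 [0.4932 0.2177 0.0572]
top cover 0.75 [145.1, 149.8] 1306 med [0.6757 0.3632 0.0178] rgb [  0. 225. 217.] z% [0.009  0.0159 0.0178 0.02   0.054 ]
   z 0.008 1040 (array([679.627, 369.702]), array([ 82.1442, 131.2182]), 30.417373657226562)
   z 0.044 163 (array([678.6944, 368.7388]), array([30.859 , 40.1328]), 31.50035858154297)
   yel [144.5 147. ] 4 [0.6779 0.36   0.0539]
   yel [134. 167.] 21 [0.6285 0.4027 0.0171]
top cover 0.68 [218.4, 274.6] 1446 med [0.3241 0.1642 0.0167] rgb [ 84. 211. 117.] z% [0.0048 0.0152 0.0167 0.0187 0.0529]
   z 0.008 1167 (array([323.1559, 166.1294]), array([130.1088,  80.5751]), 77.85848236083984)
   z 0.044 176 (array([323.4818, 165.6396]), array([39.9478, 29.8481]), 77.0
[... 2436 characters left out ...]
)
   z 0.044 159 (array([496.0314, 225.6753]), array([39.8271, 31.1652]), 65.45281219482422)
   yel [312.1429 136.9286] 14 [0.4916 0.2864 0.0171]
scene base 0.56 [193.1, 267.7] 3557 med [ 0.594  -0.1837  0.0516] rgb [165. 167. 144.] z% [0.0108 0.0148 0.0516 0.0534 0.0559]
   z 0.008 1071 (array([ 581.0106, -175.0918]), array([171.1851, 100.2996]), 88.89718627929688)
   z 0.044 2053 (array([ 575.3826, -175.2918]), array([130.1628,  91.4768]), 89.4793701171875)
   yel [204.9667 235.5333] 30 [ 0.5544 -0.1223  0.0544]
   yel [192.6486 258.2432] 37 [ 0.5822 -0.1743  0.0612]
scene jar 0.78 [246.7, 205.0] 504 med [ 0.5541 -0.0001  0.0559] rgb [91.  57.  43.5] z% [0.0057 0.0308 0.0559 0.0656 0.0677]
```

View pics/crop1.png

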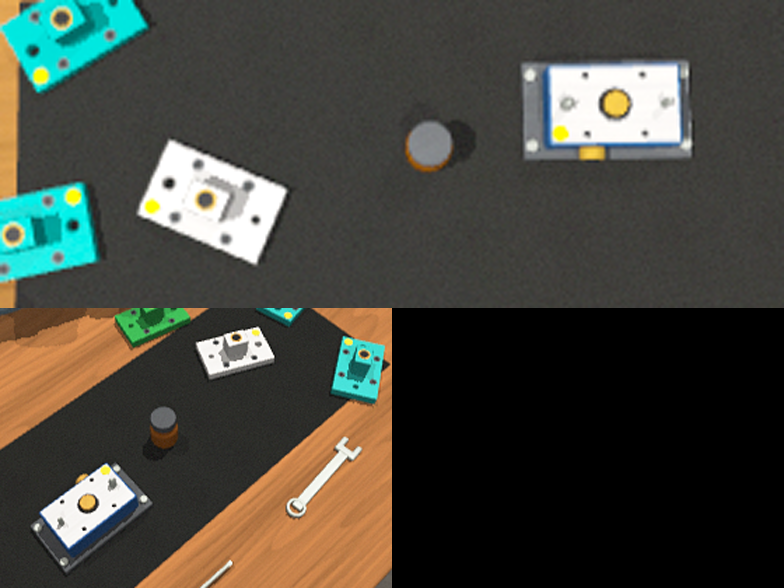

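The views agree: the cover's centre is at (0.496, 0.2265) with its y axis at 66°. The base centre is at (0.580, −0.175) with its y axis at about 90°. Heights of 17, 52 and 52 mm match the text. I'll grip across the boss's 40 mm side, starting above the cover for a close look.

>>> apply_moves --moves '[{"jaw":1,"offset":[-48,-24,12],"rot":[0,0,1]},{"jaw":1,"offset":[-48,-24,12],"rot":[0,0,1]},{"jaw":1,"offset":[-48,-24,12],"rot":[0,0,1]},{"jaw":1,"offset":[-48,-24,12],"rot":[0,0,1]},{"jaw":1,"offset":[-48,-24,12],"rot":[0,0,0.4]}]'

```text
time_s: 1.23
eef_pos: [0.3745, 0.3388, 0.1713]
eef_rot: [0.0, 0.21, 0.978, 0.0]
wrist_force: [0.8, 1.0, -0.2]
opening: 1.001
grasp_force: 0.0
```

```bash
cat >> h.py <<'E'
def delta(p,ydir_deg):
    """tool-axis shift (mm) to world p, and tool z turn (deg) to bring tool y to world angle (mod 180)"""
    T=tcp(ctrl.get_obs());y=T[:3,1];a=np.degrees(np.arctan2(y[1],y[0]))
    t=(ydir_deg-a+90)%180-90
    return T[:3,:3].T@(np.array(p)-T[:3,3])*1000,-t
E
python3 -c "
from h import *
print(delta([.496,.2265,.13],65.8),ctrl.get_obs()['time_s'])"
```

```text
(array([-156.9202,  -52.4602,   41.2951]), np.float64(-0.0782946145505008)) 1.225
```

>>> apply_moves --moves '[{"jaw":1,"offset":[-47,-16,12],"rot":[0,0,0]},{"jaw":1,"offset":[-47,-16,12],"rot":[0,0,0]},{"jaw":1,"offset":[-47,-16,12],"rot":[0,0,0]},{"jaw":1,"offset":[-16,-4,5],"rot":[0,0,0]},{"jaw":1,"offset":[0,0,0],"rot":[0,0,0]}]'

```text
time_s: 1.85
eef_pos: [0.4953, 0.2277, 0.1299]
eef_rot: [-0.0, 0.211, 0.977, -0.0]
wrist_force: [-0.5, 0.4, -0.4]
opening: 0.998
grasp_force: 0.0
```

```bash
python3 - <<'E'
from h import *
K,T=pose("wrist");im,d=ctrl.camera("wrist");W=cloud(K,T,d)
for r in ctrl.outline_of("wrist","cover"):
    m=r["region"]&(d>0);P=W[m];print(r["score"],r["position"],m.sum(),np.median(im[m],0))
    for lo,hi in((.010,.024),(.044,.060)):
        Q=P[(P[:,2]>lo)&(P[:,2]<hi)]
        if len(Q)>30: print("   z",np.median(Q[:,2]),len(Q),rect(Q))
print(ctrl.get_obs()["eef_pos"])
cv2.imwrite("pics/w1.png",im[:,:,::-1])
E
```

```text
0.83 [434.4, 70.4] 14777 [ 25. 236. 225.]
   z 0.015190301743064294 10697 (array([464.0257, 414.8498]), array([ 80.6274, 131.2502]), 10.922747611999512)
   z 0.051151952794401684 2605 (array([463.7881, 414.518 ]), array([30.3567, 41.486 ]), 10.502077102661133)
0.81 [105.2, 42.2] 14212 [ 42. 193.  77.]
   z 0.015335686260378095 9900 (array([321.3   , 164.9683]), array([131.4631,  81.0442]), 77.80882263183594)
   z 0.05135697072478329 2816 (array([322.0164, 165.5621]), array([40.6171, 30.3303]), 77.8265609741211)
0.74 [258.6, 183.6] 10577 [246. 245. 240.]
   z 0.015323452395324816 8564 (array([493.6117, 226.3008]), array([130.617 ,  80.4024]), 66.10626220703125)
   z 0.05131517966916968 1618 (array([493.2597, 226.4663]), array([40.0389, 29.7925]), 66.0169677734375)
0.67 [460.2, 262.9] 5727 [  0. 222. 206.]
   z 0.015145329390931994 4192 (array([666.7969, 386.9342]), array([82.6729, 88.9281]), 30.412376403808594)
   z 0.05074340809157815 331 (array([669.483, 382.04 ]), array([31.3296, 11.536 ]), 34.3812370300293)
[0.4944 0.229  0.1304]
```

View pics/w1.png

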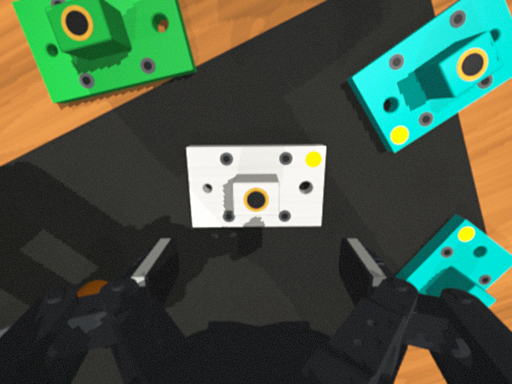

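The wrist view shows the white cover at (257,187) squarely between the fingers, with its yellow dot at (313,159) on the right.

```bash
python3 -c "
from h import *
print(delta([.4942,.2264,.020],66))"
```

```text
(array([ -0.9438,  -2.4512, 110.4258]), np.float64(-0.23604363814531837))
```

>>> apply_moves --moves '[{"jaw":1,"offset":[0,-2,40],"rot":[0,0,0]},{"jaw":1,"offset":[0,0,40],"rot":[0,0,0]},{"jaw":1,"offset":[0,0,20],"rot":[0,0,0]},{"jaw":1,"offset":[0,0,10],"rot":[0,0,0]},{"jaw":1,"offset":[0,0,0],"rot":[0,0,0]}]'

```text
time_s: 2.58
eef_pos: [0.4937, 0.2271, 0.0204]
eef_rot: [-0.0, 0.21, 0.978, -0.0]
wrist_force: [0.0, -0.4, -0.2]
opening: 0.995
grasp_force: 0.0
```

>>> apply_moves --moves '[{"jaw":0.5,"offset":[0,0,0],"rot":[0,0,0]},{"jaw":0.3,"offset":[0,0,0],"rot":[0,0,0]},{"jaw":0,"offset":[0,0,0],"rot":[0,0,0]},{"jaw":0,"offset":[0,0,0],"rot":[0,0,0]},{"jaw":0,"offset":[0,0,0],"rot":[0,0,0]}]'

```text
time_s: 3.2
eef_pos: [0.495, 0.2263, 0.0214]
eef_rot: [0.001, 0.21, 0.978, 0.0]
wrist_force: [-1.6, -0.3, 6.6]
opening: 0.457
grasp_force: 62.8
```

>>> apply_moves --moves '[{"jaw":0,"offset":[0,0,-10],"rot":[0,0,0]},{"jaw":0,"offset":[0,0,-40],"rot":[0,0,0]},{"jaw":0,"offset":[0,0,-50],"rot":[0,0,0]},{"jaw":0,"offset":[0,0,-50],"rot":[0,0,0]},{"jaw":0,"offset":[0,0,0],"rot":[0,0,0]}]'

```text
time_s: 3.82
eef_pos: [0.4971, 0.227, 0.1749]
eef_rot: [0.004, 0.21, 0.978, 0.002]
wrist_force: [0.6, -0.0, -6.3]
opening: 0.463
grasp_force: 62.9
```

```bash
python3 - <<'E'
from h import *
K,T=pose("wrist");o=ctrl.get_obs();im,d=ctrl.camera("wrist")
M=ctrl.camera_params("wrist")["mount"];W=cloud(K,M,d)
for r in ctrl.outline_of("wrist","cover"):
    m=r["region"]&(d>0);P=W[m];print(r["score"],r["position"],m.sum(),np.median(im[m],0),np.median(P,0))
    Q=P[(P[:,2]<.02)]
    if len(Q)>30: 
        F=Q[np.abs(Q[:,2]-np.median(Q[:,2]))<.006]
        print(len(F),rect(F)); A=np.c_[F[:,:2],np.ones(len(F))];print("plane",np.linalg.lstsq(A,F[:,2],rcond=None)[0])
        k=cv2.dilate(m.astype(np.uint8),np.ones((5,5)))>0
        for c,a in blobs(yellow(im)&k,20): print("yel",c,a,W[int(c[1]),int(c[0])])
print(o,delta([.580,-.175,.172],89.6))
cv2.imwrite("pics/w2.png",im[:,:,::-1])
E
```

```text
0.97 [412.6, 70.6] 11328 [ 34. 237. 226.] [0.1086 0.1496 0.1596]
0.86 [123.6, 46.4] 11622 [ 44. 192.  78.] [ 0.1319 -0.1228  0.1578]
0.78 [427.8, 248.9] 5863 [  0. 209. 181.] [-0.0879  0.1993  0.1613]
0.68 [257.3, 215.1] 23237 [233. 231. 225.] [0.016  0.0003 0.0058]
15913 (array([1.231 , 0.5683]), array([130.6674,  80.3026]), 89.71785736083984)
plane [0.0011 0.0003 0.0061]
yel [354.0614 191.7386] 570 [0.0294 0.0542 0.0059]
yel [252.7759 257.9885] 174 [ 0.009  -0.0025 -0.0312]
0.33 [27.3, 322.2] 2681 [ 64.  78. 102.] [-0.1856 -0.2895  0.1501]
{'time_s': 3.825, 'q': array([ 0.211 ,  0.1694,  1.7399,  0.0001,  1.2235, -0.9362]), 'dq': array([-0.0027,  0.0645,  0.0763, -0.0023, -0.0385,  0.0007]), 'joint_efforts': array([  0.3169, -45.9359, -35.878 ,   0.0152,   0.6793,  -0.0003]), 'eef_pos': array([0.4971, 0.227 , 0.1749]), 'eef_rot': array([0.004 , 0.2102, 0.9776, 0.0018]), 'wrist_force': array([ 0.6125, -0.0278, -6.3367]), 'torque': array([-0.0048, -0.0405,  0.0124]), 'grasp_force': 62.94026970863342, 'opening': 0.4625711152267469} (array([-243.7394, -330.1103,   -2.3415]), np.float64(-23.87734323258222))
```

View pics/w2.png

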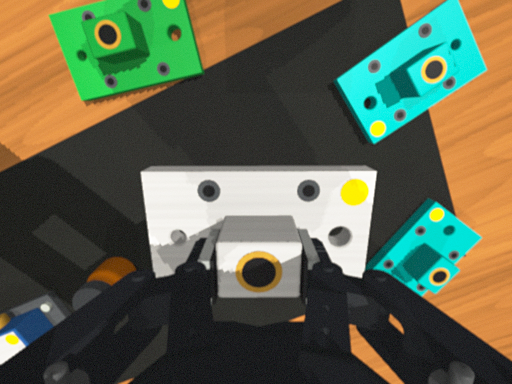

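In the hand, the cover sits at tool (1.2, 0.6) mm, level, with the underside 22 mm below the TCP. The dot is at (354,192), so cover +y is tool +y. Next I'll go beside the base, offset so the camera can see the dowels.

>>> apply_moves --moves '[{"jaw":0,"offset":[0,0,0],"rot":[0,0,-6]},{"jaw":0,"offset":[0,0,0],"rot":[0,0,-9]},{"jaw":0,"offset":[0,0,0],"rot":[0,0,-8.9]},{"jaw":0,"offset":[-12,-30,0],"rot":[0,0,0]},{"jaw":0,"offset":[-20,-50,0],"rot":[0,0,0]}]'

```text
time_s: 4.55
eef_pos: [0.5234, 0.1464, 0.167]
eef_rot: [-0.003, 0.002, 1.0, 0.0]
wrist_force: [1.5, -0.5, -5.6]
opening: 0.463
grasp_force: 62.9
```

>>> apply_moves --moves '[{"jaw":0,"offset":[-20,-50,0],"rot":[0,0,0]},{"jaw":0,"offset":[-20,-50,0],"rot":[0,0,0]},{"jaw":0,"offset":[-20,-50,0],"rot":[0,0,0]},{"jaw":0,"offset":[-20,-50,0],"rot":[0,0,0]},{"jaw":0,"offset":[-20,-50,0],"rot":[0,0,0]}]'

```text
time_s: 5.18
eef_pos: [0.6226, -0.1055, 0.1665]
eef_rot: [-0.003, 0.003, 1.0, 0.001]
wrist_force: [0.8, 0.5, -5.3]
opening: 0.459
grasp_force: 62.9
```

>>> apply_moves --moves '[{"jaw":0,"offset":[-20,-50,0],"rot":[0,0,0]},{"jaw":0,"offset":[-5,-22,0],"rot":[0,0,0]},{"jaw":0,"offset":[0,0,0],"rot":[0,0,0]},{"jaw":0,"offset":[0,0,0],"rot":[0,0,0]},{"jaw":0,"offset":[0,0,0],"rot":[0,0,0]}]'

```text
time_s: 5.8
eef_pos: [0.6482, -0.1749, 0.1696]
eef_rot: [-0.001, 0.002, 1.0, 0.0]
wrist_force: [-0.3, 0.1, -5.9]
opening: 0.458
grasp_force: 63.1
```

```bash
cat > look.py <<'E'
from h import *
import sys
K,T=pose("wrist");os=[];im,d=ctrl.camera("wrist");o=ctrl.get_obs();T=tcp(o);M=ctrl.camera_params("wrist")["mount"]
W=cloud(K,M,d);Z=cloud(K,T@M,d)
r=[r for r in ctrl.outline_of("wrist","cover") if r["position"][1]>170 and abs(r["position"][0]-258)<40]
for q in r[:1]:
    P=W[q["region"]&(d>0)];F=P[abs(P[:,2]-.006)<.005];print("cover in tool",rect(F),np.median(F,0))
for q in ctrl.outline_of("wrist","base")[:2]:
    m=q["region"]&(d>0);P=W[m];z=Z[m][:,2];print("base",q["score"],q["position"],m.sum())
    F=P[(abs(z-.052)<.0035)];print(" face",len(F),np.median(F,0),rect(F))
    F=P[(abs(z-.012)<.004)];print(" plate",len(F),rect(F) if len(F)>30 else"")
    for lo in(.058,.064,.069):
        B=(m&(Z[...,2]>lo)&(Z[...,2]<.085))
        for c,a in blobs(B,4):
            lab=cv2.connectedComponents(B.astype(np.uint8))[1];s=W[lab==lab[tuple(np.argwhere(B)[np.argmin(((np.argwhere(B)[:,::-1]-c)**2).sum(1))])]];print("  bump>",lo,c,a,s.mean(0))
    k=cv2.dilate(m.astype(np.uint8),np.ones((5,5)))>0
    for c,a in blobs(yellow(im)&k,20): print("  yel",c,a,W[int(c[1]+.5),int(c[0]+.5)])
print(o["eef_pos"],o["eef_rot"],o["time_s"],o["wrist_force"])
cv2.imwrite(sys.argv[1],im[:,:,::-1])
E
python3 look.py pics/w3.png
```

```text
cover in tool (array([0.9848, 0.5288]), array([130.8772,  80.3431]), 89.90646362304688) [ 0.0218 -0.0003  0.0061]
base 0.85 [256.8, 107.5] 16055
 face 11773 [ 0.074  -0.0019  0.1183] (array([70.4369, -1.6824]), array([129.9043,  79.8334]), 89.98445892333984)
 plate 2519 (array([70.5122, -1.6767]), array([ 99.7704, 170.412 ]), 0.23235516250133514)
  bump> 0.058 [256.2312 113.1219] 558 [ 0.0704 -0.0015  0.1105]
  bump> 0.058 [310.9521 113.5988] 167 [0.0702 0.0452 0.1011]
  bump> 0.058 [201.5125 112.9875] 80 [ 0.0706 -0.0482  0.1015]
  bump> 0.064 [311.4091 113.6234] 154 [0.0701 0.0455 0.1004]
  bump> 0.064 [200.9571 112.9429] 70 [ 0.0706 -0.0485  0.1004]
  bump> 0.069 [312.3176 113.5294] 85 [0.0702 0.0459 0.0982]
  bump> 0.069 [200.0256 113.1282] 39 [ 0.0705 -0.0488  0.0983]
  yel [279.8852  60.2623] 61 [0.1162 0.0198 0.1273]
  yel [317.3927  81.0243] 247 [0.0977 0.0521 0.1174]
  yel [258.9127 111.1747] 229 [0.0723 0.0009 0.1103]
base 0.75 [259.5, 218.9] 23443
 face 0 [nan nan nan] (array([0., 0.]), array([0., 0.]), 0.0)
 plate 0 
  yel [354.2291 191.735 ] 585 [0.0285 0.0546 0.0065]
[ 0.6485 -0.1751  0.17  ] [-0.0003  0.0024  1.      0.0003] 5.85 [ 0.0128 -1.149  -5.3055]
  return _methods._mean(a, axis=axis, dtype=dtype,
  ret = um.true_divide(
```

View pics/w3.png

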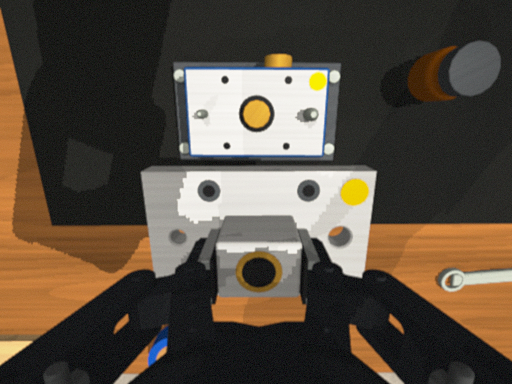

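Face height is 52 mm as expected, and the dowels show at (311,114) and (201,113), with the dots on the same side. The cover needs to shift (+69.4, −2.2) mm.

>>> apply_moves --moves '[{"jaw":0,"offset":[20,-2.2,0],"rot":[0,0,0]},{"jaw":0,"offset":[30,0,20],"rot":[0,0,0]},{"jaw":0,"offset":[19.4,0,30],"rot":[0,0,0]},{"jaw":0,"offset":[0,0,10],"rot":[0,0,0]},{"jaw":0,"offset":[0,0,0],"rot":[0,0,0]}]'

```text
time_s: 6.58
eef_pos: [0.5799, -0.1783, 0.1103]
eef_rot: [0.0, 0.003, 1.0, 0.0]
wrist_force: [-0.1, -0.3, -5.2]
opening: 0.462
grasp_force: 62.9
```

```bash
python3 - <<'E'
from h import *
q=[]
for i in range(4):
    ctrl.camera("wrist");o=ctrl.get_obs();q.append(o["eef_pos"])
print(np.mean(q,0),o["eef_rot"])
for n in("top","scene"):
    K,T=pose(n);im,d=ctrl.camera(n);W=cloud(K,T,d);z=W[...,2]
    near=(abs(W[...,0]-.58)<.07)&(abs(W[...,1]+.175)<.09)
    F=W[near&(z>.085)&(z<.115)]
    G=W[near&(z>.001)&(z<.016)]
    print(n,len(F),rect(F),np.median(F[:,2]),"plate",len(G),rect(G))
E
```

```text
[ 0.5809 -0.1788  0.1117] [ 0.0013  0.003   1.     -0.0007]
top 519 (array([ 581.1071, -177.9093]), array([131.3911,  79.3582]), 89.03703308105469) 0.10632106705105282 plate 470 (array([ 580.1074, -175.0683]), array([179.9169, 139.3708]), 89.93570709228516)
scene 1580 (array([ 581.6569, -177.5294]), array([130.4236,  82.0491]), 89.89804077148438) 0.10679968422117941 plate 1509 (array([ 580.3257, -174.9907]), array([179.8823, 139.3522]), 89.9598617553711)
```

>>> apply_moves --moves '[{"jaw":0,"offset":[1.3,2.1,0],"rot":[0,0,0]},{"jaw":0,"offset":[0,0,0],"rot":[0,0,0]},{"jaw":0,"offset":[0,0,0],"rot":[0,0,0]},{"jaw":0,"offset":[0,0,0],"rot":[0,0,0]},{"jaw":0,"offset":[0,0,0],"rot":[0,0,0]}]'

```text
time_s: 7.5
eef_pos: [0.578, -0.1764, 0.1103]
eef_rot: [-0.0, 0.003, 1.0, -0.0]
wrist_force: [-0.1, -0.1, -5.1]
opening: 0.459
grasp_force: 62.9
```

```bash
python3 - <<'E'
from h import *
K,_=pose("wrist");M=ctrl.camera_params("wrist")["mount"]
im,d=ctrl.camera("wrist");o=ctrl.get_obs();W=cloud(K,M,d);h=o["eef_pos"][2]-W[...,2]
P=W[(abs(h-.106+.0)<.005)&(abs(W[...,2]-.006)<.005)&(abs(W[...,1])<.08)&(W[...,0]<.05)];print("cover",rect(P),len(P))
G=W[(h>.008)&(h<.018)&(abs(W[...,0])<.07)&(abs(W[...,1])<.1)];print("plate",len(G),G.min(0),G.max(0),rect(G))
G=W[(h>.046)&(h<.055)&(W[...,0]<.05)&(abs(W[...,1])<.1)];print("face",len(G),G.min(0) if len(G) else "",G.max(0) if len(G) else "")
for n in("top","scene"):
    K,T=pose(n);i2,d=ctrl.camera(n);W=cloud(K,T,d);z=W[...,2]
    near=(abs(W[...,0]-.58)<.07)&(abs(W[...,1]+.175)<.1)
    F=W[near&(z>.085)&(z<.115)]; print(n,rect(F))
cv2.imwrite("pics/w4.png",im[:,:,::-1]);print(o["eef_pos"],o["eef_rot"])
E
```

```text
cover (array([1.2749, 0.5456]), array([130.6169,  80.1957]), 89.5836181640625) 15703
plate 2453 [-0.0367 -0.0845  0.0923] [0.0505 0.0855 0.1022] (array([7.8543, 0.0498]), array([ 86.6732, 169.6588]), 0.9151234030723572)
face 1741 [-0.0236 -0.0647  0.0564] [0.0405 0.0652 0.0642]
top (array([ 578.5848, -175.3386]), array([130.9283,  80.4924]), 89.55574035644531)
scene (array([ 579.6897, -175.0811]), array([130.2737,  81.7057]), 89.81721496582031)
[ 0.578  -0.1763  0.1103] [0.     0.0033 1.     0.    ]
```

View pics/w4.png

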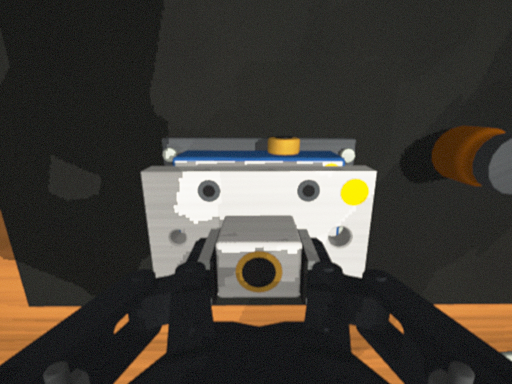

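Now 0.8 mm over in tool x and aligned in y. I'll correct that and lower gradually.

>>> apply_moves --moves '[{"jaw":0,"offset":[-0.8,0,4],"rot":[0,0,0]},{"jaw":0,"offset":[0,0,6],"rot":[0,0,0]},{"jaw":0,"offset":[0,0,5],"rot":[0,0,0]},{"jaw":0,"offset":[0,0,4],"rot":[0,0,0]},{"jaw":0,"offset":[0,0,0],"rot":[0,0,0]}]'

```text
time_s: 8.28
eef_pos: [0.5785, -0.1761, 0.0907]
eef_rot: [-0.0, 0.003, 1.0, 0.0]
wrist_force: [0.3, 1.3, -5.5]
opening: 0.461
grasp_force: 63.0
```

>>> apply_moves --moves '[{"jaw":0,"offset":[0,0,2],"rot":[0,0,0]},{"jaw":0,"offset":[0,0,2],"rot":[0,0,0]},{"jaw":0,"offset":[0,0,2],"rot":[0,0,0]},{"jaw":0,"offset":[0,0,0],"rot":[0,0,0]},{"jaw":0,"offset":[0,0,0],"rot":[0,0,0]}]'

```text
time_s: 8.9
eef_pos: [0.5789, -0.1764, 0.0854]
eef_rot: [0.0, 0.003, 1.0, -0.0]
wrist_force: [0.2, 0.5, -5.8]
opening: 0.459
grasp_force: 63.0
```

Underside is at about 63 mm, past the tapers and free of side force. I'll press on against the plunger.

>>> apply_moves --moves '[{"jaw":0,"offset":[0,0,2],"rot":[0,0,0]},{"jaw":0,"offset":[0,0,2],"rot":[0,0,0]},{"jaw":0,"offset":[0,0,2],"rot":[0,0,0]},{"jaw":0,"offset":[0,0,2],"rot":[0,0,0]},{"jaw":0,"offset":[0,0,0],"rot":[0,0,0]}]'

```text
time_s: 9.52
eef_pos: [0.579, -0.1764, 0.0778]
eef_rot: [0.0, 0.003, 1.0, -0.0]
wrist_force: [-3.7, 1.0, 4.2]
opening: 0.46
grasp_force: 64.3
```

>>> apply_moves --moves '[{"jaw":0,"offset":[0,0,1.5],"rot":[0,0,0]},{"jaw":0,"offset":[0,0,1.5],"rot":[0,0,0]},{"jaw":0,"offset":[0,0,1],"rot":[0,0,0]},{"jaw":0,"offset":[0,0,0],"rot":[0,0,0]},{"jaw":0,"offset":[0,0,0],"rot":[0,0,0]}]'

```text
time_s: 10.15
eef_pos: [0.579, -0.1764, 0.0742]
eef_rot: [0.0, 0.003, 1.0, -0.0]
wrist_force: [-6.4, 2.1, 7.6]
opening: 0.461
grasp_force: 64.7
```

>>> apply_moves --moves '[{"jaw":0,"offset":[0.4,0,0.5],"rot":[0,0,0]},{"jaw":0,"offset":[0,0,0.5],"rot":[0,0,0]},{"jaw":0,"offset":[0,0,0.5],"rot":[0,0,0]},{"jaw":0,"offset":[0,0,0],"rot":[0,0,0]},{"jaw":0,"offset":[0,0,0],"rot":[0,0,0]}]'

```text
time_s: 10.78
eef_pos: [0.579, -0.1764, 0.0734]
eef_rot: [0.001, 0.003, 1.0, -0.0]
wrist_force: [-5.5, 3.0, 12.1]
opening: 0.459
grasp_force: 65.4
```

>>> apply_moves --moves '[{"jaw":0,"offset":[0.3,0,0.7],"rot":[0,0,0]},{"jaw":0,"offset":[0,0,0.7],"rot":[0,0,0]},{"jaw":0,"offset":[0,0,0.6],"rot":[0,0,0]},{"jaw":0,"offset":[0,0,0],"rot":[0,0,0]},{"jaw":0,"offset":[0,0,0],"rot":[0,0,0]}]'

```text
time_s: 11.4
eef_pos: [0.5789, -0.1764, 0.0733]
eef_rot: [0.001, 0.003, 1.0, -0.0]
wrist_force: [-12.4, 5.6, 24.9]
opening: 0.458
grasp_force: 67.0
```

```bash
python3 - <<'E'
from h import *
def plane(F):
    A=np.c_[F[:,:2]-F[:,:2].mean(0),np.ones(len(F))];return np.linalg.lstsq(A,F[:,2],rcond=None)[0]
for n in("top","scene"):
    K,T=pose(n);im,d=ctrl.camera(n);W=cloud(K,T,d);z=W[...,2]
    near=(abs(W[...,0]-.58)<.07)&(abs(W[...,1]+.175)<.1)
    F=W[near&(z>.061)&(z<.078)];print(n,len(F),rect(F),"plane",plane(F),"z",np.median(F[:,2]))
cv2.imwrite("pics/s5.png",cv2.resize(im[200:320,130:270],None,fx=4,fy=4,interpolation=2)[:,:,::-1])
print(ctrl.get_obs())
E
```

```text
top 433 (array([ 579.7281, -175.2018]), array([130.4873,  79.4994]), 89.02033233642578) plane [0.0006 0.0009 0.0682] z 0.06837031672944627
scene 1352 (array([ 580.0801, -174.8973]), array([130.6641,  82.0341]), 89.72075653076172) plane [-0.0158  0.0019  0.0688] z 0.06878678412854167
{'time_s': 11.5, 'q': array([-0.4918,  0.4267,  1.6402,  0.0002,  1.0732, -2.0565]), 'dq': array([-0.0001,  0.0017,  0.0003,  0.0009, -0.0002,  0.0005]), 'joint_efforts': array([ -1.2156, -39.7829, -28.0403,  -0.1193,  -4.0921,  -0.0338]), 'eef_pos': array([ 0.5789, -0.1764,  0.0733]), 'eef_rot': array([ 0.0007,  0.0031,  1.    , -0.0003]), 'wrist_force': array([-11.5744,   5.9725,  24.7514]), 'torque': array([ 1.1955,  1.8583, -0.0441]), 'grasp_force': 66.96420192718506, 'opening': 0.45480945233169157}
```

View pics/s5.png

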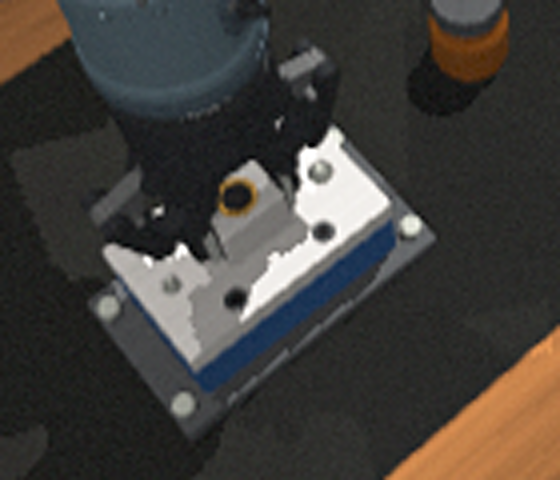

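The cover is flush: its top is at 68 mm, level, with both dowel tips showing in their holes at (320,170) and (172,285) in the crop. The push on the wrist is 25 N and steady, so I'm handing in.

```bash
python3 -c "
from bench import ctrl
print(ctrl.hand_in())"
```

```text
the job is handed in; nothing more can be done
None
```

The cover is fitted on both dowels, large hole on the large dowel, measured flush and level and held pressed down with about 25 N at 11.5 s when I handed in; the jar, screwdriver and wrench were not touched, and no verdict came back.

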